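Open a wax pot whose clamp screw may have a reverse thread

TASK

Open the left-hand one of the two wax pots (left as the robot sees them, the one beside the mat) ready for refilling: undo the red T-handled clamp screw, which may have a left-hand or a right-hand thread, so try it gently both ways and never force it; then swing the clamp bridge well clear and work the sticking lid out of the mouth. Set the lid down gently, boss up, wholly on a free part of the grey mat, and leave the other pot and everything else on the bench as they are.

Things in the scene. Friction and masses are not known exactly. Their poses are not given: they have to be found in the camera images.
- pot_a: One of two like wax pots bolted down (either may stand on the left): white, 146 mm across; aluminium collar, top 160 mm above the bench, with a 66 mm mouth. Origin: centre of its underside; z up. At yaw 0 its brass nozzle points to -x, the bridge's pivot pillar stands at y = +64 mm, and a steel catch, 241 mm high, at y = -66 (16 wide), x = -8 to +26 mm. Other parts stay inside 100 mm of its axis.
- tbar_a (a point): Centre of the red T-handle of pot_a's clamp screw, on the screw's upright axis over the pot's centre: a bar 80 mm long (x), 14 thick (y), 16 high (z), its centre 23 mm above the top of the bridge, on a 12 mm stem. The screw goes through the middle of the bridge; its 24 mm brass foot sits in a 2 mm deep recess on top of the lid's boss.
- screw_a (a joint): Turn of pot_a's clamp screw, rad: 0 tight (as found), grows as it loosens, stop at 3.4. One pot has a left-hand thread, the other a right-hand one; nothing shows which. The free way takes about 0.2 N m; the tight way it will not turn (under 0.01 rad at 1.5 N m) and must not be forced: 3 N m is the most it may get. The handle rises 1.5 mm per rad; the foot clears the recess after 1.4 rad.
- knob_a (a point): Middle of the upright black knob (20 mm across, 32 mm tall, its centre 23 mm above the bridge's top) on the free end of pot_a's steel bridge, 168 mm from the pivot. The bridge is a bar 20 mm wide, 14 mm high, its top 229 mm above the bench.
- pivot_a (a point): Point on the upright axis about which pot_a's bridge swings, at the height of the knob's middle; its -y axis points along the bridge to the knob.
- bridge_a (a joint): Swing of pot_a's bridge, rad: 0 across the pot in its catch, growing clockwise seen from above (the knob comes round by the nozzle side), stop at 2.0; stays where left, takes about 0.1 N m. It cannot swing while the screw's foot is in the lid's recess. Well clear, with room to lift the lid, from about 1.5 on.
- lid_a_mid (a point): Centre (half-way up) of pot_a's lid, 350 g, 58 mm high: plug 62 mm across, 14 deep; flange 96 across, 8 thick; round black boss to grip, 42 across, 36 tall. z is its axis, up as found. Closed, the plug is in the mouth, the flange on the collar. It sticks: a straight pull takes 20 to 30 N, a pull while twisting back and forth (0.7 N m) a few N; free after 12 mm.
- pot_b: One of two like wax pots bolted down (either may stand on the left): white, 146 mm across; aluminium collar, top 160 mm above the bench, with a 66 mm mouth. Origin: centre of its underside; z up. At yaw 0 its brass nozzle points to -x, the bridge's pivot pillar stands at y = +64 mm, and a steel catch, 241 mm high, at y = -66 (16 wide), x = -8 to +26 mm. Other parts stay inside 100 mm of its axis.
- tbar_b (a point): Centre of the red T-handle of pot_b's clamp screw, on the screw's upright axis over the pot's centre: a bar 80 mm long (x), 14 thick (y), 16 high (z), its centre 23 mm above the top of the bridge, on a 12 mm stem. The screw goes through the middle of the bridge; its 24 mm brass foot sits in a 2 mm deep recess on top of the lid's boss.
- screw_b (a joint): Turn of pot_b's clamp screw, rad: 0 tight (as found), grows as it loosens, stop at 3.4. One pot has a left-hand thread, the other a right-hand one; nothing shows which. The free way takes about 0.2 N m; the tight way it will not turn (under 0.01 rad at 1.5 N m) and must not be forced: 3 N m is the most it may get. The handle rises 1.5 mm per rad; the foot clears the recess after 1.4 rad.
- knob_b (a point): Middle of the upright black knob (20 mm across, 32 mm tall, its centre 23 mm above the bridge's top) on the free end of pot_b's steel bridge, 168 mm from the pivot. The bridge is a bar 20 mm wide, 14 mm high, its top 229 mm above the bench.
- pivot_b (a point): Point on the upright axis about which pot_b's bridge swings, at the height of the knob's middle; its -y axis points along the bridge to the knob.
- bridge_b (a joint): Swing of pot_b's bridge, rad: 0 across the pot in its catch, growing clockwise seen from above (the knob comes round by the nozzle side), stop at 2.0; stays where left, takes about 0.1 N m. It cannot swing while the screw's foot is in the lid's recess. Well clear, with room to lift the lid, from about 1.5 on.
- lid_b_mid (a point): Centre (half-way up) of pot_b's lid, 350 g, 58 mm high: plug 62 mm across, 14 deep; flange 96 across, 8 thick; round black boss to grip, 42 across, 36 tall. z is its axis, up as found. Closed, the plug is in the mouth, the flange on the collar. It sticks: a straight pull takes 20 to 30 N, a pull while twisting back and forth (0.7 N m) a few N; free after 12 mm.
- mat: Grey silicone mat fixed to the bench, 140 (x) by 260 (y) mm, 4 mm thick. Origin: centre of its underside; z up.
- mould_mid (a point): Centre of a red silicone mould block lying somewhere on the mat, 64 by 44 by 28 mm high; to be left alone.
- mould2_mid (a point): Centre of a blue silicone mould block, 64 by 44 by 28 mm high, behind the pots; bystander.
- jar_mid (a point): Centre of a closed jar of wax, 80 mm across, 110 mm tall; bystander.
- mandrel_mid (a point): Half-way up an upright steel ring mandrel, 240 mm tall, 26 mm across tapering to 12 mm, on a foot 84 mm across; bystander that topples when knocked.
- mallet_mid (a point): Middle of a wooden mallet lying on the bench, 240 mm long over all; bystander.
- brush_mid (a point): Middle of a bench brush, 200 mm long, lying to the left; bystander.
Mind the look-alikes: they are no part of the job. Leave any green or orange look-alike of the part that bears lid_b_mid alone.

How it is judged (in metres and radians):
On the way, in this order (a step that is already met when the one before it is completed fails the run):
1. the left pot's clamp screw is undone by 1.4 rad or more (((world y of pot_a above -0.1 m and value of joint screw_a above 1.4 rad) or (world y of pot_b above -0.1 m and value of joint screw_b above 1.4 rad))), for 0.2 s.
2. its bridge is swung out by 1.3 rad or more (((world y of pot_a above -0.1 m and value of joint bridge_a above 1.3 rad) or (world y of pot_b above -0.1 m and value of joint bridge_b above 1.3 rad))), for 0.2 s.
3. its lid is lifted out of the mouth (((world y of pot_a above -0.1 m and distance of lid_a_mid from where it was at the start of the episode above 0.03 m) or (world y of pot_b above -0.1 m and distance of lid_b_mid from where it was at the start of the episode above 0.03 m))), for 0.1 s.
At the end, for the whole second after the job is handed in: the left pot's bridge is swung out by more than 1.3 rad and its lid stands still, plug down within 0.1 rad of upright, on the mat, its axis within 40 mm (short way) and 100 mm (long way) of the mat's centre (((world y of pot_a above -0.1 m and value of joint bridge_a above 1.3 rad and x of lid_a_mid in the frame of mat between -0.04 and 0.04 m and y of lid_a_mid in the frame of mat between -0.1 and 0.1 m and z of lid_a_mid in the frame of mat between 0.026 and 0.04 m and angle between lid_a_mid's own z axis and vertical below 0.1 rad and linear speed of lid_a below 0.02 m/s) or (world y of pot_b above -0.1 m and value of joint bridge_b above 1.3 rad and x of lid_b_mid in the frame of mat between -0.04 and 0.04 m and y of lid_b_mid in the frame of mat between -0.1 and 0.1 m and z of lid_b_mid in the frame of mat between 0.026 and 0.04 m and angle between lid_b_mid's own z axis and vertical below 0.1 rad and linear speed of lid_b below 0.02 m/s))); the robot touches nothing.
It fails at once if a clamp screw is forced the tight way (some 4 N m, which pushes it more than 0.025 rad past tight) (value of joint any of screw_a, screw_b below -0.025 rad).
It fails at once if the other (right-hand) pot is touched: its screw or bridge turned or its lid moved ((not (world y of pot_a above -0.1 m) and (value of joint screw_a above 0.2 rad or value of joint bridge_a above 0.1 rad or distance of lid_a_mid from where it was at the start of the episode above 0.01 m)) or (not (world y of pot_b above -0.1 m) and (value of joint screw_b above 0.2 rad or value of joint bridge_b above 0.1 rad or distance of lid_b_mid from where it was at the start of the episode above 0.01 m))).
It fails at once if the lid is banged down on the mat or the bench (more than 100 N, like a drop from some 10 cm) (contact force between any of lid_a, lid_b and mat above 100 N or contact force between any of lid_a, lid_b and table above 100 N).
It fails at once if the lid is tipped over (angle between any of lid_a_mid, lid_b_mid's own z axis and vertical above 0.7 rad).
It fails at once if a bystander is pushed by more than 20 mm or knocked over (distance of any of mould_mid, mould2_mid, jar_mid, mandrel_mid, mallet_mid, brush_mid from where it was at the start of the episode above 0.02 m).
It also fails if it takes over 72 s, if anything falls off the work surface, if the arm or the gripper's body presses on something with over 40 N, if the wrist force passes 120 N, or if a joint passes its speed limit or range.

ROBOT

A 6-joint arm with a two-finger parallel gripper is mounted at the origin on the work surface. World frame = base frame: x ahead of the robot, y to its left, z up, the work surface at z = 0. Lengths are in mm, angles in rad, forces in N, time in s.
With the tool pointing down it reaches from about 325 to 775 mm from the base axis. Payload 5.5 kg.
Tool frame: the origin (TCP) lies on the mounting face of the last link; the fingertips stand 182 mm ahead of it and the grasp point (between the pads) lies 163 mm ahead of it; y points along the fingers, z is the direction in which the jaws open and shut, and the axes are right-handed (so a half turn about y gives the same grasp; the last joint's range is limited). The gripper opens to 88 mm and grips with 3 to 60 N. Pads are 20 mm wide; open, the fingers measure 115 mm over their backs; the gripper's body (75 mm by 178 mm) begins 61 mm behind the grasp point.
Start: joints at [1.228, 0.091, 1.231, -0, 1.82, -0.057], TCP at [169.16, 575.676, 404.631] pointing down, gripper open.
Joint ranges: [-2.87, 2.87], [-0.86, 2.18], [0.17, 2.46], [-1.51, 4.65], [0.06, 2.69], [-2.65, 2.65]. Speed limits (rad/s): [2.57, 2.57, 3.01, 3.14, 3.14, 3.14].

INTERFACE

Orientations are given as a rotation vector (axis times angle).
In Python, from workcell import ctrl gives the robot as it stands. The module is installed in compiled form; this text tells all that it offers. Calls block until the motion is done:
- ctrl.reach(position, orientation): joint-space move of the TCP to a pose.
- ctrl.move_straight(position, ori=None, feed=150): straight line of the TCP; ori=None keeps the orientation; feed is the mean speed in mm/s.
- ctrl.move_j(angles): joint-space move.
- ctrl.gripper_to(opening, grip_force=None): finger opening in mm; grip_force is the grip in N (None keeps the last); returns when the fingers have stopped.
- ctrl.sleep(seconds).
- ctrl.inverse_kinematics(position, orientation): joint angles nearest the present ones, or None.
- ctrl.get_image(name): name is "scene" or "top"; returns the picture (400x640x3 uint8, blue, green, red); there is no depth.
- ctrl.camera_model(name): a dict with "intrinsics" (3x3 intrinsics, pixels), "rvec" (rotation vector, rad) and "tvec" (3), from world to camera coordinates, as OpenCV has them. Camera axes: x right, y down, z forward; pixel columns grow to the right and rows downward; lengths in mm; the calibration is good to about 2 mm. A picture is of the moment at which its call begins. camera_model takes no time and is no camera call.
A pose or a line that the arm cannot do raises ctrl.MotionError and nothing moves.
- ctrl.sign_off(): hands the job in, once; it reports no verdict.
Readings, each from a call of its own:
- ctrl.current_time_s(): time.
- ctrl.current_q(): joint angles.
- ctrl.current_dq(): joint speeds.
- ctrl.current_effort(): joint torques, N m.
- ctrl.current_position(): TCP position.
- ctrl.current_ee_rot(): TCP orientation.
- ctrl.current_wrist_force(): force on the tool from outside, world axes, zero at the start.
- ctrl.current_torque(): the same for the moment, N m.
- ctrl.current_width(): finger opening in mm.
Only numpy, scipy, OpenCV 4.12 (cv2) and the standard library are available. Lean on these libraries where they do the work, as an engineer would, in place of code of your own. Each camera call takes 0.05 s, during which the arm holds its last target.

## Working session

There is one attempt and no reset: what is moved stays moved. The work goes in short steps, each a Python script; the robot and the scene stay as the last script left them, time stands still between calls to the robot, and variables do not carry over. Pictures are saved under pics/ and viewed, and the job is handed in when it is done.

```bash
mkdir -p pics; python3 - <<'E'
from workcell import ctrl
import cv2,numpy as np
for n in("scene","top"):
    cv2.imwrite(f"pics/{n}0.png",ctrl.get_image(n)); m=ctrl.camera_model(n); 
    R=cv2.Rodrigues(np.array(m["rvec"],float))[0]; print(n,m["intrinsics"],(-R.T@np.array(m["tvec"]).ravel()).round(0)); print(R.round(2))
print(ctrl.current_time_s(),ctrl.current_position(),ctrl.current_ee_rot(),ctrl.current_width())
E
```

```text
scene [[464.76463426   0.         312.65193057]
 [  0.         464.76463426 202.08444043]
 [  0.           0.           1.        ]] [1065. -696. 1365.]
[[ 0.78  0.62  0.01]
 [ 0.53 -0.65 -0.54]
 [-0.33  0.43 -0.84]]
top [[383.49028704   0.         314.96598246]
 [  0.         383.49028704 194.36797085]
 [  0.           0.           1.        ]] [ 380.  -82. 1209.]
[[ 0.   -1.   -0.  ]
 [-0.98 -0.   -0.19]
 [ 0.19  0.   -0.98]]
0.1 [169.14924035 575.72022713 403.63867196] [-1.56084005  0.22461321 -0.22405496] 87.58355033752981
```

View pics/scene0.png

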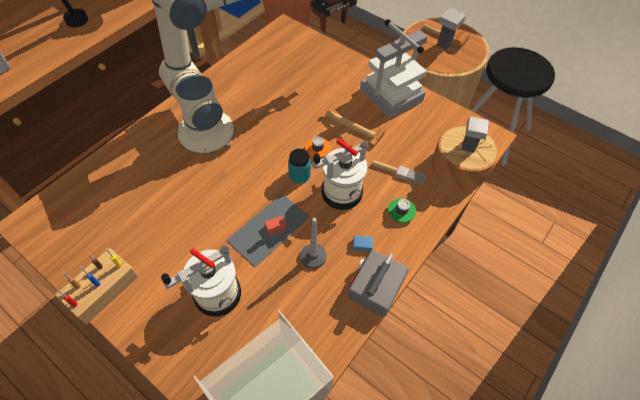

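View pics/top0.png

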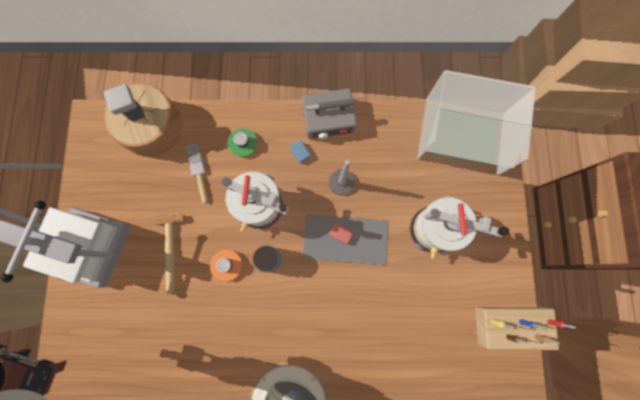

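```bash
python3 - <<'E'
import cv2,numpy as np
a=cv2.imread("pics/top0.png")[120:300,160:400]; a=cv2.resize(a,None,fx=3.3,fy=3.3,interpolation=cv2.INTER_CUBIC); cv2.imwrite("pics/t1.png",a)
a=cv2.imread("pics/scene0.png")[100:280,210:450]; a=cv2.resize(a,None,fx=3.3,fy=3.3,interpolation=cv2.INTER_CUBIC); cv2.imwrite("pics/s1.png",a)
E
```

```text
(no output)
```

View pics/t1.png

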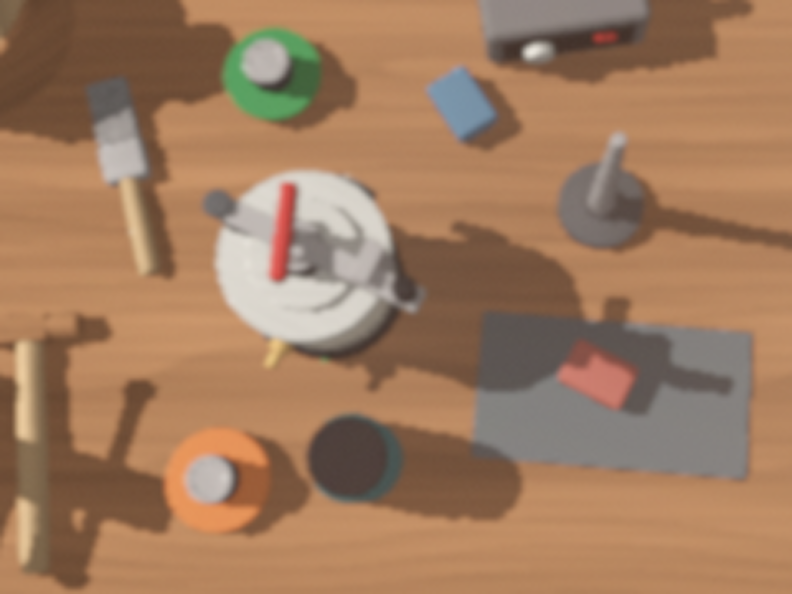

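View pics/s1.png

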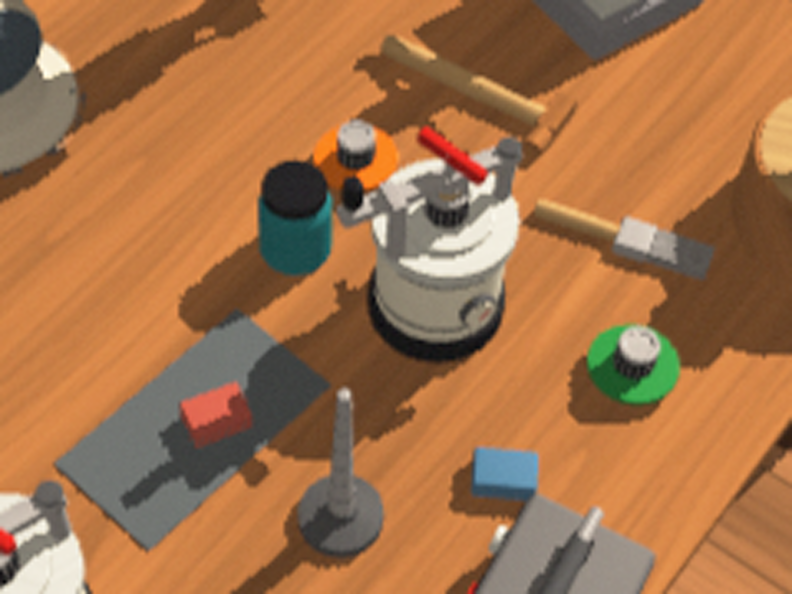

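```bash
cat > h.py <<'E'
from workcell import ctrl
import cv2,numpy as np
def cam(n):
    m=ctrl.camera_model(n);K=np.array(m["intrinsics"],float);R=cv2.Rodrigues(np.array(m["rvec"],float))[0];t=np.array(m["tvec"],float).ravel();return K,R,t
def ray(n,px):
    K,R,t=cam(n);c=-R.T@t;d=R.T@np.linalg.solve(K,np.array([px[0],px[1],1.]));return c,d/np.linalg.norm(d)
def onz(n,px,z):
    c,d=ray(n,px);return c+d*(z-c[2])/d[2]
def tri(p1,p2):
    c1,d1=ray("scene",p1);c2,d2=ray("top",p2)
    s=np.linalg.lstsq(np.c_[d1,-d2],c2-c1,rcond=None)[0];a=c1+s[0]*d1;b=c2+s[1]*d2
    return (a+b)/2,np.linalg.norm(a-b)
def proj(n,p):
    K,R,t=cam(n);q=K@(R@np.array(p,float)+t);return q[:2]/q[2]
def blobs(mask,amin=15):
    n,l,s,c=cv2.connectedComponentsWithStats(mask.astype(np.uint8));return [(s[i][:5].tolist(),c[i].round(1).tolist(),l==i) for i in range(1,n) if s[i][4]>=amin]
E
python3 - <<'E'
from h import *
I={n:cv2.imread(f"pics/{n}0.png") for n in("scene","top")}
for n in I:
    h=cv2.cvtColor(I[n],cv2.COLOR_BGR2HSV);H,S,V=h[...,0],h[...,1],h[...,2]
    print(n,"red")
    for s,c,m in blobs(((H<5)|(H>172))&(S>130)&(V>90)):
        print(s,c,cv2.minAreaRect(np.argwhere(m)[:,::-1].astype(np.float32)))
    print("black")
    for s,c,m in blobs((V<60)): 
        if s[4]<600:print(s,c)
    print("grey")
    for s,c,m in blobs((S<50)&(V>50)&(V<135),500): print(s,c)
E
```

```text
scene red
[337, 138, 21, 18, 123] [346.8, 146.8] ((346.6513977050781, 146.79190063476562), (23.60038948059082, 5.367066860198975), 36.02737045288086)
[265, 216, 21, 19, 162] [275.1, 225.5] ((274.8000183105469, 224.89999389648438), (13.597792625427246, 19.28989028930664), 71.56504821777344)
[190, 249, 25, 19, 151] [202.6, 258.2] ((202.23341369628906, 258.16046142578125), (28.27493667602539, 5.871298789978027), 34.50851821899414)
[64, 295, 13, 12, 76] [70.4, 300.6] ((70.50000762939453, 300.5000305175781), (14.142135620117188, 5.656853675842285), 45.0)
black
[61, 0, 27, 27, 419] [74.1, 15.7]
[311, 0, 45, 19, 330] [328.7, 5.4]
[341, 7, 5, 16, 59] [342.5, 14.9]
[384, 20, 6, 7, 26] [386.5, 22.4]
[437, 26, 18, 23, 246] [445.5, 37.5]
[417, 47, 6, 6, 30] [419.5, 49.5]
[199, 63, 11, 9, 53] [203.6, 66.9]
[167, 65, 17, 5, 19] [174.9, 67.6]
[193, 77, 18, 18, 109] [203.4, 82.9]
[184, 78, 7, 13, 21] [187.5, 83.5]
[177, 82, 8, 9, 24] [180.2, 86.0]
[193, 104, 29, 26, 378] [208.1, 118.0]
[462, 136, 18, 16, 179] [469.9, 143.6]
[313, 145, 9, 6, 36] [317.0, 147.9]
[289, 149, 20, 18, 278] [298.8, 157.6]
[
[... 1094 characters left out ...]
40722656), (29.39623260498047, 5.457528114318848), 82.87498474121094)
[548, 320, 16, 8, 76] [556.2, 323.0] ((555.673095703125, 323.1346130371094), (15.885407447814941, 6.275716304779053), 11.309932708740234)
black
[125, 106, 18, 14, 135] [134.7, 113.4]
[581, 170, 11, 48, 212] [586.4, 193.4]
[535, 180, 49, 89, 513] [554.9, 232.9]
[36, 201, 10, 8, 58] [40.6, 204.6]
[499, 228, 9, 6, 43] [503.0, 230.9]
[2, 274, 11, 8, 62] [7.0, 277.7]
[17, 350, 13, 7, 57] [24.1, 352.8]
[0, 363, 6, 27, 115] [1.9, 375.3]
grey
[0, 42, 513, 10, 5084] [253.7, 46.5]
[308, 89, 48, 50, 725] [334.4, 112.1]
[2, 202, 128, 85, 2608] [85.9, 248.1]
[304, 215, 83, 49, 2887] [344.4, 239.0]
[266, 378, 52, 22, 788] [290.2, 389.9]
```

```bash
python3 - <<'E'
from h import *
t,e=tri((346.7,146.8),(245.5,190.1));print("tbar",t.round(1),e)
print("z252",onz("scene",(346.7,146.8),252),onz("top",(245.5,190.1),252))
k,e=tri((316.5,158.6),(282.5,207.5));print("knob",k.round(1),e,onz("scene",(316.5,158.6),252),onz("top",(282.5,207.5),252))
p,e=tri((364.5,145.5),(226,182));print("piv",p.round(1),e)
# bar ends
I=cv2.imread("pics/top0.png");h=cv2.cvtColor(I,cv2.COLOR_BGR2HSV);H,S,V=h[...,0],h[...,1],h[...,2]
for s,c,m in blobs(((H<5)|(H>172))&(S>110)&(V>80)):
    if abs(c[0]-245)<4:
        pts=np.argwhere(m)[:,::-1].astype(np.float32);vx=cv2.fitLine(pts,cv2.DIST_L2,0,.01,.01).ravel();print(vx, pts.min(0),pts.max(0))
        c=vx[2:];a=onz("top",c+14*vx[:2],256);b=onz("top",c-14*vx[:2],256);d=a-b;print("bar ang top",np.arctan2(d[1],d[0])%np.pi, c)
I=cv2.imread("pics/scene0.png");h=cv2.cvtColor(I,cv2.COLOR_BGR2HSV);H,S,V=h[...,0],h[...,1],h[...,2]
for s,c,m in blobs(((H<5)|(H>172))&(S>110)&(V>80)):
    if abs(c[0]-346)<4:
        pts=np.argwhere(m)[:,::-1].astype(np.float32);vx=cv2.fitLine(pts,cv2.DIST_L2,0,.01,.01).ravel()
        c=vx[2:];a=onz("scene",c+11*vx[:2],256);b=onz("scene",c-11*vx[:2],256);d=a-b;print("bar ang scene",np.arctan2(d[1],d[0])%np.pi,c)
# mat
for n in("scene","top"):
    h=cv2.cvtColor(cv2.imread(f"pics/{n}0.png"),cv2.COLOR_BGR2HSV);H,S,V=h[...,0],h[...,1],h[...,2]
    for s,c,m in blobs((S<70)&(V>40)&(V<135),1500):
        if abs(c[0]-(266 if n=="scene" else 344))<6:
            w=np.array([onz(n,q,4)[:2] for q in np.argwhere(m)[:,::-1]],np.float32)
            print("mat",n,cv2.minAreaRect(w),cv2.boxPoints(cv2.minAreaRect(w)).round(0).tolist())
print("mould",tri((275,225),(342,234)))
hull=[(557,375),(578,340),(637,372),(622,410)]
print([onz("top",(x/3.3+160,y/3.3+120),28)[:2].round(0).tolist() for x,y in hull])
for nm,(x,y),z in [("jar",(350,458),110),("orange",(217,482),10),("mandrel foot",(600,205),5),("mandreltip",(618,140),240),("green",(272,72),10)]: print(nm,onz("top",(x/3.3+160,y/3.3+120),z).round(0))
E
```

```text
tbar [581.7  99.1 250.9] 2.2712874606843068
z252 [582.72447192  99.39655993 252.        ] [580.72079255  97.98934295 252.        ]
knob [537.2   4.1 250.3] 2.97018493303291 [538.86083744   4.25715828 252.        ] [535.95456064   2.77079357 252.        ]
piv [610.  157.6 223.4] 4.6964187877556345
[ 1.2577733e-01 -9.9205852e-01  2.4538843e+02  1.9029752e+02] [242. 176.] [248. 204.]
bar ang top 3.0552282683584013 [245.38843 190.29752]
bar ang scene 3.030640979744127 [346.90323 146.87903]
mat scene ((478.9390563964844, -173.0650177001953), (258.5980224609375, 139.26992797851562), 85.39865112304688) [[399.0, -296.0], [538.0, -308.0], [559.0, -50.0], [420.0, -39.0]]Traceback (most recent call last):
  File "<stdin>", line 22, in <module>
  File "h.py", line 8, in onz
    c,d=ray(n,px);return c+d*(z-c[2])/d[2]
        ~~~^^^^^^
  File "h.py", line 6, in ray
    K,R,t=cam(n);c=-R.T@t;d=R.T@np.linalg.solve(K,np.array([px[0],px[1],1.]));return c,d/np.linalg.norm(d)
          ~~~^^^
  File "h.py", line 4, in cam
    m=ctrl.camera_model(n);K=np.array(m["intrinsics"],float);R=cv2.Rodrigues(np.array(m["rvec"],float))[0];t=np.array(m["tvec"],float).ravel();return K,R,t
ValueError: time passes only in moves, steps and waits
```

```bash
sed -i 's/^def cam/import functools\n@functools.lru_cache\ndef cam/' h.py; python3 - <<'E'
from h import *
for n in("scene","top"):
    h=cv2.cvtColor(cv2.imread(f"pics/{n}0.png"),cv2.COLOR_BGR2HSV);H,S,V=h[...,0],h[...,1],h[...,2]
    for s,c,m in blobs((S<70)&(V>40)&(V<135),1500):
        if abs(c[0]-(266 if n=="scene" else 344))<6:
            w=np.array([onz(n,q,4)[:2] for q in np.argwhere(m)[:,::-1]],np.float32)
            print("mat",n,cv2.minAreaRect(w),cv2.boxPoints(cv2.minAreaRect(w)).round(0).tolist())
print("mould",tri((275,225),(342,234)))
hull=[(557,375),(578,340),(637,372),(622,410)]
print([onz("top",(x/3.3+160,y/3.3+120),28)[:2].round(0).tolist() for x,y in hull])
for nm,(x,y),z in [("jar",(350,458),110),("orange",(217,482),10),("mandrel foot",(600,205),5),("mandreltip",(618,140),240),("green",(272,72),10)]: print(nm,onz("top",(x/3.3+160,y/3.3+120),z).round(0))
print(ctrl.current_q())
E
```

```text
mat scene ((478.9390563964844, -173.0650177001953), (258.5980224609375, 139.26992797851562), 85.39865112304688) [[399.0, -296.0], [538.0, -308.0], [559.0, -50.0], [420.0, -39.0]]
mat top ((476.44635009765625, -172.4285888671875), (256.3753356933594, 138.3773651123047), 85.29805755615234) [[397.0, -295.0], [535.0, -306.0], [556.0, -50.0], [418.0, -39.0]]
mould (array([ 493.31445595, -159.88228884,   20.2053463 ]), np.float64(6.827244386991446))
[[491.0, -121.0], [524.0, -141.0], [494.0, -196.0], [459.0, -181.0]]
jar [412.  59. 110.]
orange [393. 195.  10.]
mandrel foot [ 659. -165.    5.]
mandreltip [ 658. -164.  240.]
green [793. 160.  10.]
[ 1.22833843e+00  9.17871558e-02  1.23172804e+00  1.00628406e-05
  1.81981634e+00 -5.67153796e-02]
```

```bash
cat >> h.py <<'E'
from scipy.spatial.transform import Rotation as Ro
def rv(a):
    z=np.array([np.cos(a),np.sin(a),0]);y=np.array([0,0,-1.]);return Ro.from_matrix(np.c_[np.cross(y,z),y,z]).as_rotvec()
def P(x,y,z): return [x,y,z+163]  # grasp point -> TCP
C=np.array([581.7,98.8]); YAW=-0.44
E
python3 - <<'E'
from h import *
M=Ro.from_rotvec(ctrl.current_ee_rot()).as_matrix();print(M.round(3))
for a in (1.47,1.47-np.pi,1.47+.4,1.47-.4,1.47-np.pi+2,1.47-np.pi-2):
    q=ctrl.inverse_kinematics(P(*C,256),rv(a));print(a,None if q is None else np.round(q,2))
for z in (340,400): print(ctrl.inverse_kinematics(P(*C,z),rv(1.47-np.pi)))
print(ctrl.current_time_s(),ctrl.current_wrist_force(),ctrl.current_torque())
E
```

```text
[[ 0.959 -0.001  0.282]
 [-0.282 -0.002  0.959]
 [-0.    -1.    -0.002]]
1.47 [ 0.11  0.07  1.23 -0.    1.84 -1.36]
-1.6715926535897931 [ 0.11  0.07  1.23 -0.    1.84  1.78]
1.87 [ 0.11  0.07  1.23 -0.    1.84 -1.76]
1.0699999999999998 [ 0.11  0.07  1.23 -0.    1.84 -0.96]
0.32840734641020686 [ 0.11  0.07  1.23 -0.    1.84 -0.22]
-3.6715926535897934 [ 0.11  0.07  1.23 -0.    1.84 -2.5 ]
[ 1.10585401e-01  1.08844137e-01  1.03558995e+00 -4.44089210e-16
  1.99715857e+00  1.78217805e+00]
[ 1.10585401e-01  1.63862440e-01  8.64091899e-01 -4.44089210e-16
  2.11363831e+00  1.78217805e+00]
0.1 [ 0.25530627 -0.5746679   0.11450263] [-0.05117167 -0.0092967  -0.04379956]
```

```bash
python3 - <<'E'
from h import *
a=1.47-np.pi
ctrl.gripper_to(44)
ctrl.reach(P(*C,335),rv(a)); print(ctrl.current_time_s())
cv2.imwrite("pics/top2.png",ctrl.get_image("top")); cv2.imwrite("pics/scene2.png",ctrl.get_image("scene"))
print(ctrl.current_position(),ctrl.current_wrist_force(),ctrl.current_torque())
a=cv2.imread("pics/top2.png")[120:280,180:320];b=cv2.imread("pics/scene2.png")[80:240,270:410]
cv2.imwrite("pics/c2.png",cv2.resize(np.hstack([a,b]),None,fx=2.85,fy=2.85,interpolation=cv2.INTER_CUBIC))
E
```

```text
3.2
[581.56702572  99.54308969 497.93061197] [ 0.29570122  0.38659897 -0.5540749 ] [-0.00676584  0.16551086  0.02391812]
```

View pics/c2.png

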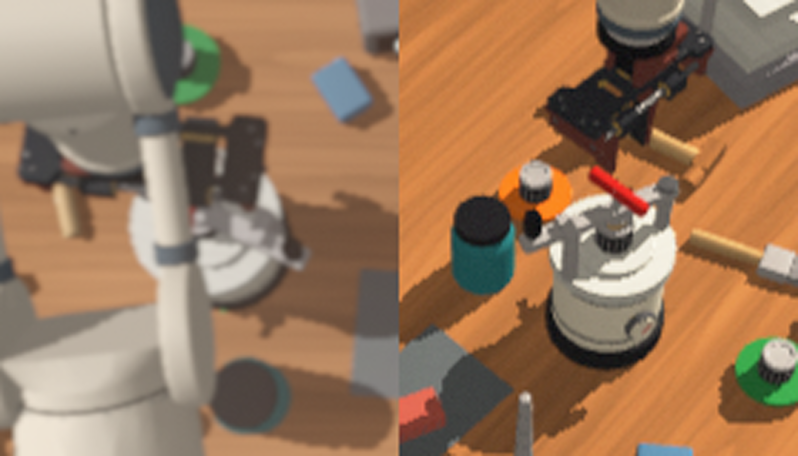

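The scene view shows the open gripper straight above the red T-bar (bar around 620,190 in the crop), and the pot undisturbed. I'll go down and grip the bar.

```bash
python3 - <<'E'
from h import *
ctrl.move_straight(P(*C,256),feed=120)
print("down",ctrl.current_position(),ctrl.current_wrist_force(),ctrl.current_torque())
w=ctrl.gripper_to(5,15)
ctrl.sleep(.2)
print(ctrl.current_width(),ctrl.current_position(),np.round(ctrl.current_wrist_force(),2),np.round(ctrl.current_torque(),3),ctrl.current_q()[5],ctrl.current_time_s())
E
```

```text
down [581.66737636  98.84848013 420.05024647] [ 0.54449964 -0.16211516  0.35425385] [ 0.00900333  0.07555708 -0.01862386]
13.928498536564293 [581.68846242  99.44168781 419.37159979] [1.06 5.84 1.13] [0.901 0.016 0.07 ] 1.78214517697604 4.8833
```

```bash
python3 - <<'E'
from h import *
ctrl.gripper_to(5,40); ctrl.sleep(.1)
t0=ctrl.current_torque()[2]
def tz(): return np.mean([ctrl.current_torque()[2] for _ in range(1)])
q=np.array(ctrl.current_q()); q0=q[5]
print("t0",t0)
for sgn in (-1,1):   # j6 down = ccw
    free=True
    for k in range(1,9):
        qq=q.copy(); qq[5]=q0+sgn*0.01*k; ctrl.move_j(qq); ctrl.sleep(.05)
        t=tz(); print(sgn,k,round(t,3),round(ctrl.current_q()[5]-q0,4))
        if abs(t-t0)>0.9: free=False;break
    ctrl.move_j(q); ctrl.sleep(.1)
    print("back",tz(),ctrl.current_time_s())
    if free: break
E
```

```text
t0 0.0874960555321659
-1 1 -0.106 -0.0098
-1 2 -0.185 -0.02
-1 3 -0.128 -0.03
-1 4 -0.161 -0.04
-1 5 -0.18 -0.05
-1 6 -0.181 -0.06
-1 7 -0.174 -0.07
-1 8 -0.173 -0.08
back 0.0796958376621694 7.95
```

```bash
python3 - <<'E'
from h import *
a0=1.47-np.pi
z0=256
for th in (0.4,0.8,1.2,1.6,2.0,2.3):
    ctrl.reach(P(*C,z0+1.5*th),rv(a0+th))
    print(th,np.round(ctrl.current_wrist_force(),1),np.round(ctrl.current_torque(),2),ctrl.current_q()[5].round(3),round(ctrl.current_time_s(),2),ctrl.current_width().round(1))
ctrl.sleep(.25);print(np.round(ctrl.current_wrist_force(),1),np.round(ctrl.current_torque(),2))
E
```

```text
Traceback (most recent call last):
AttributeError: 'float' object has no attribute 'round'
```

```bash
python3 - <<'E'
from h import *
a0=1.47-np.pi
z0=256
print(np.round(ctrl.current_wrist_force(),1),np.round(ctrl.current_torque(),2),ctrl.current_q()[5])
for th in (0.8,1.2,1.6,2.0,2.3):
    ctrl.reach(P(*C,z0+1.5*th),rv(a0+th))
    f=np.round(ctrl.current_wrist_force(),1);print(th,f,np.round(ctrl.current_torque(),2),round(ctrl.current_q()[5],3),round(ctrl.current_time_s(),2),round(ctrl.current_width(),1))
    if np.linalg.norm(f)>40: break
ctrl.sleep(.25);print(np.round(ctrl.current_wrist_force(),1),np.round(ctrl.current_torque(),2))
cv2.imwrite("pics/scene3.png",cv2.resize(ctrl.get_image("scene")[60:240,250:430],None,fx=3.2,fy=3.2,interpolation=cv2.INTER_CUBIC))
E
```

```text
[1.1 7.3 2.8] [ 1.2  -0.07  0.18] 1.3802663632799543
0.8 [0.9 7.1 3.2] [ 1.23 -0.15  0.16] 0.98 8.88 13.5
1.2 [0.7 7.3 3.1] [ 1.18 -0.13  0.17] 0.58 9.35 14.1
1.6 [1.1 7.  3.3] [ 1.35 -0.15  0.22] 0.18 9.82 13.7
2.0 [0.4 6.4 3.6] [ 1.38 -0.14  0.14] -0.22 10.28 13.9
2.3 [-0.1  7.5  3.8] [ 1.36 -0.1   0.18] -0.52 10.68 13.6
[-0.2  7.5  2.8] [ 1.38 -0.12  0.17]
```

View pics/scene3.png

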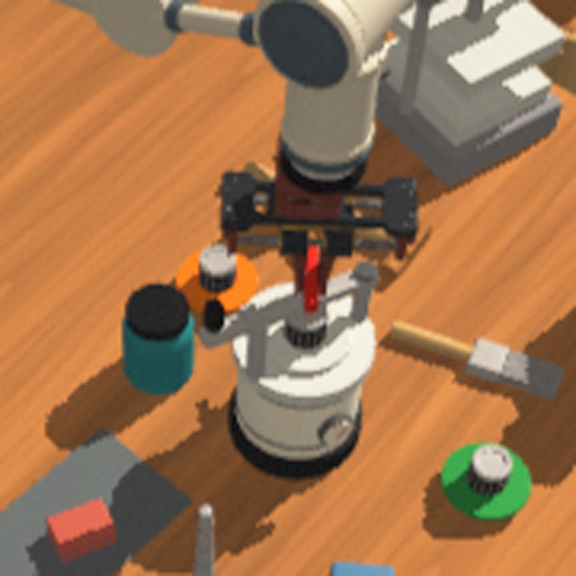

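The screen shows the T-bar turned round with the jaws, from diagonal to vertical (around 312,275), and forces are low. It turns freely counter-clockwise. Next is the knob.

```bash
cat >> h.py <<'E'
PIV=C+64*np.array([-np.sin(YAW),np.cos(YAW)])
def arc(th,r=168.): # bridge swing th
    b=YAW-th; return PIV+r*np.array([np.sin(b),-np.cos(b)])
E
python3 - <<'E'
from h import *
a0=YAW+0.35
print(PIV,arc(0),arc(1.65))
q=ctrl.inverse_kinematics(P(*arc(1.65),259),rv(a0-1.65));print(q)
ctrl.gripper_to(44)
p=ctrl.current_position();ctrl.move_straight([p[0],p[1],320+163],feed=200)
ctrl.reach(P(*arc(0),320),rv(a0))
ctrl.gripper_to(38)
ctrl.move_straight(P(*arc(0),259),feed=120)
print(np.round(ctrl.current_wrist_force(),1),ctrl.current_time_s())
ctrl.gripper_to(10,10);ctrl.sleep(.15)
print(ctrl.current_width(),np.round(ctrl.current_wrist_force(),1),np.round(ctrl.current_torque(),2))
cv2.imwrite("pics/scene4.png",cv2.resize(ctrl.get_image("scene")[60:240,250:430],None,fx=3.2,fy=3.2,interpolation=cv2.INTER_CUBIC))
E
```

```text
[608.96012576 156.70410645] [537.40229563   4.70582703] [463.10007575 240.06384378]
[ 4.13019502e-01 -1.15459497e-01  1.40482467e+00 -4.44089210e-16
  1.85222748e+00  2.15301950e+00]
[0.2 0.7 0. ] 13.675
19.652572961322644 [-4.5 -0.2  5.4] [-0.    1.01 -0.03]
```

View pics/scene4.png

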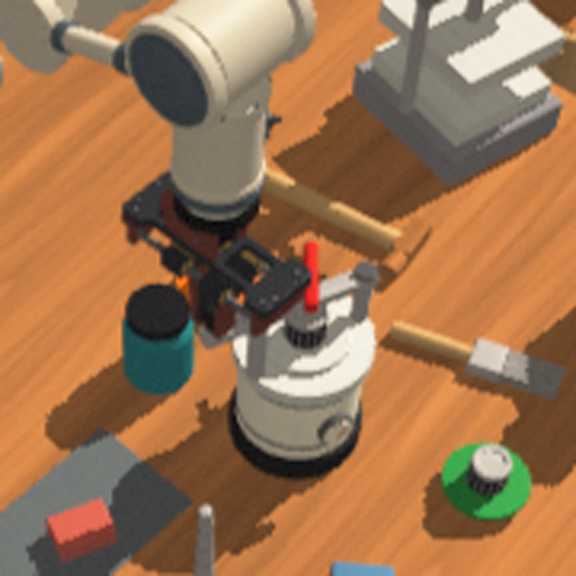

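The jaws hold the knob (width 19.7 mm), and the T-bar stands where I left it. Now I'll swing it.

```bash
python3 - <<'E'
from h import *
a0=YAW+0.35
n=0
for th in np.arange(.1,1.69,.15):
    ctrl.move_straight(P(*arc(th),259),rv(a0-th),feed=150)
    f=np.round(ctrl.current_wrist_force(),1);b=YAW-th;u=np.array([np.sin(b),-np.cos(b)]);tg=np.array([u[1],-u[0]])
    print(round(th,2),f,"rad",round(f[:2]@u,1),"tan",round(f[:2]@tg,1),round(ctrl.current_torque()[2],2),round(ctrl.current_width(),1),round(ctrl.current_time_s(),2))
    if np.linalg.norm(f)>45: print("STOP");break
cv2.imwrite("pics/scene5.png",cv2.resize(ctrl.get_image("scene")[60:240,250:430],None,fx=3.2,fy=3.2,interpolation=cv2.INTER_CUBIC))
E
```

```text
0.1 [-1.6 -2.6  3.5] rad 3.1 tan 0.0 -0.09 20.2 14.56
0.25 [-2.7 -2.   5.5] rad 3.3 tan 0.8 -0.01 20.0 14.88
0.4 [-3.9 -2.2  6.5] rad 4.4 tan 1.0 -0.02 19.4 15.19
0.55 [-2.5 -1.   7.1] rad 2.6 tan 0.5 -0.1 19.7 15.51
0.7 [-4.4 -1.1  6.6] rad 4.5 tan 0.8 -0.01 19.9 15.82
0.85 [-4.5 -1.2  6.1] rad 4.7 tan 0.1 -0.07 20.1 16.14
1.0 [-4.6 -0.6  4.9] rad 4.6 tan 0.0 -0.05 19.6 16.46
1.15 [-4.4  1.1  6.7] rad 4.4 tan 1.0 -0.11 19.9 16.77
1.3 [-2.7  0.2  5.2] rad 2.7 tan -0.3 -0.04 19.5 17.09
1.45 [-4.3  0.8  6.1] rad 4.3 tan -0.6 -0.04 19.9 17.41
1.6 [-2.7  2.   6. ] rad 3.3 tan 0.6 -0.06 19.9 17.73
```

View pics/scene5.png

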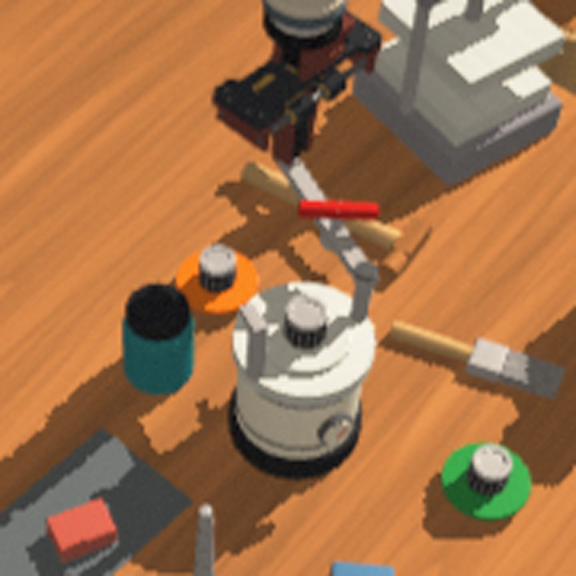

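The bridge is well clear at about 1.6 rad: the knob is under the gripper at (290,160) and the lid's boss is exposed at (305,315). I'll swing a little further, release, and go for the boss.

```bash
python3 - <<'E'
from h import *
a0=YAW+0.35
for th in (1.72,1.84):
    ctrl.move_straight(P(*arc(th),259),rv(a0-th),feed=150)
print(np.round(ctrl.current_wrist_force(),1))
ctrl.gripper_to(36)
p=ctrl.current_position();ctrl.move_straight([p[0],p[1],325+163],feed=200)
# boss view
im=ctrl.get_image("scene");cv2.imwrite("pics/scene6f.png",im);cv2.imwrite("pics/scene6.png",cv2.resize(im[60:240,250:430],None,fx=4,fy=4,interpolation=cv2.INTER_CUBIC)[:600])
im=ctrl.get_image("top");cv2.imwrite("pics/top6f.png",im);cv2.imwrite("pics/top6.png",cv2.resize(im[120:270,190:340],None,fx=4,fy=4,interpolation=cv2.INTER_CUBIC))
print(ctrl.current_time_s(),proj("scene",[*C,204]),proj("top",[*C,204]))
E
```

```text
[-2.2  1.3  5. ]
19.4083 [345.22329186 156.45441888] [248.44943901 193.43437969]
```

View pics/scene6.png

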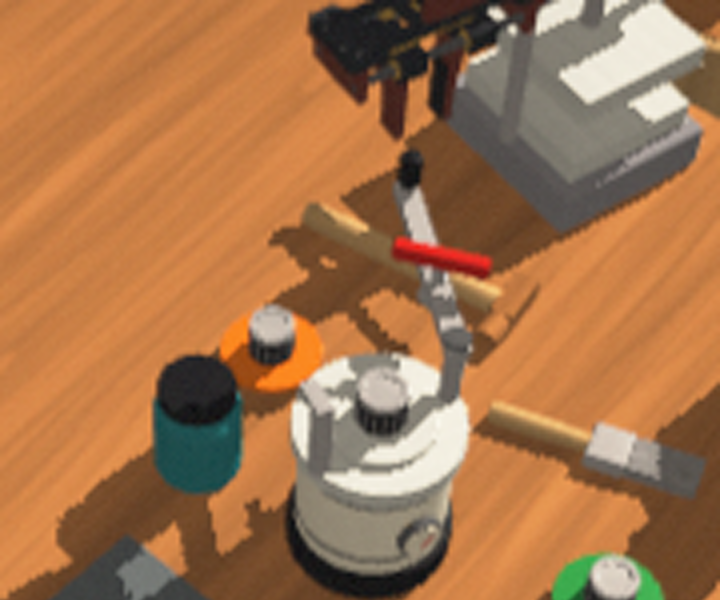

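View pics/top6.png

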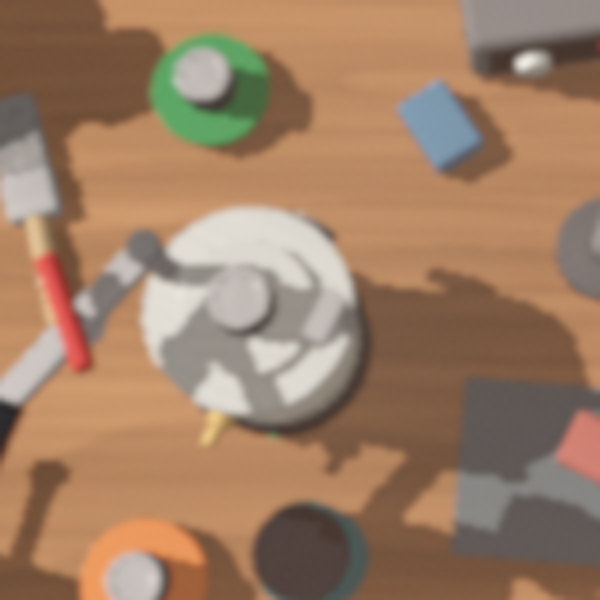

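The bridge and knob are far out (knob at 410,165 in the scene crop). The boss top is at (383,389) in the scene crop and (240,298) in the top crop, close to the predicted position.

```bash
python3 - <<'E'
from h import *
t,e=tri((345.7,157.2),(250,194.5));print(t.round(1),e)
B=(t[:2]+C)/2;print(B)
a=0.1
ctrl.reach(P(*B,325),rv(a));ctrl.gripper_to(66)
ctrl.move_straight(P(*B,194),feed=120)
print(np.round(ctrl.current_wrist_force(),1))
ctrl.gripper_to(30,25);ctrl.sleep(.2)
print(ctrl.current_width(),np.round(ctrl.current_wrist_force(),1),np.round(ctrl.current_torque(),2),ctrl.current_position(),ctrl.current_time_s())
E
```

```text
[581.5  97.5 199.9] 5.688208732755396
[581.60554958  98.15733506]
[0.6 1.4 0. ]
41.65225503837315 [2.4 0.1 0.5] [-0.07 -0.32 -0.04] [581.74314257  98.17840171 357.31952359] 24.05
```

```bash
python3 - <<'E'
from h import *
B=np.array([581.6,98.2]);a=0.1
ctrl.gripper_to(30,55)
z=194;s=1
for k in range(14):
    z+=1.3;s=-s
    ctrl.reach(P(*B,z),rv(a+.2*s))
    f=ctrl.current_wrist_force();print(k,round(z,1),np.round(f,1),round(ctrl.current_torque()[2],2),round(ctrl.current_width(),1),round(ctrl.current_position()[2]-163,1),round(ctrl.current_time_s(),2))
    if abs(f[2])>45 : print("hi");break
cv2.imwrite("pics/scene7.png",cv2.resize(ctrl.get_image("scene")[60:240,250:430],None,fx=3.2,fy=3.2,interpolation=cv2.INTER_CUBIC))
E
```

```text
0 195.3 [ 0.4  0.3 -2. ] -0.56 41.0 194.4 24.57
1 196.6 [ 1.3 -0.4 -7.6] 0.48 41.4 195.1 25.04
2 197.9 [ 0.6  0.7 -7.8] -0.56 41.7 197.1 25.51
3 199.2 [ 0.4 -0.6 -6.1] 0.59 41.6 199.1 25.98
4 200.5 [-1.2  1.1 -5.4] -0.53 41.0 200.7 26.44
5 201.8 [-0.1 -0.5 -3.9] 0.51 41.1 202.0 26.91
6 203.1 [-0.3 -0.5 -4.8] -0.36 41.1 203.2 27.38
7 204.4 [-2.4  1.9  0. ] -0.06 41.3 205.0 27.84
8 205.7 [-0.1  0.2 -3.5] 0.04 41.1 205.8 28.31
9 207.0 [-0.3 -0.3 -4.2] -0.01 41.2 207.0 28.77
10 208.3 [-0.2  0.8 -4.1] -0.04 41.2 208.3 29.24
11 209.6 [ 0.1 -0.3 -4.8] -0.0 41.2 209.6 29.71
12 210.9 [ 0.3 -0.1 -3.3] -0.04 41.1 210.9 30.18
13 212.2 [ 0.3  0.6 -5.4] 0.02 41.7 212.1 30.64
```

View pics/scene7.png

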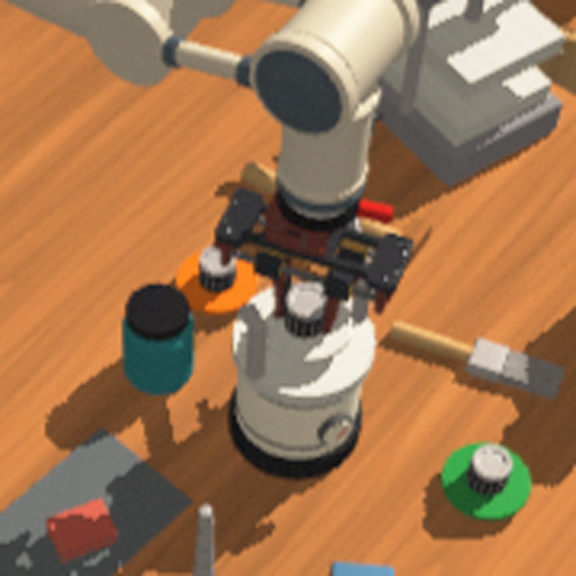

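The lid is free: the collar is visible under it, and the twist torque has dropped to about 0. I'll lift it and carry it over to the mat's free right end.

```bash
python3 - <<'E'
from h import *
B=np.array([581.6,98.2]);T=(471.2,-251.5)
p=ctrl.current_position();ctrl.move_straight([p[0],p[1],335+163],rv(0.1),feed=150)
ctrl.sleep(.1);ctrl.reach(P(*T,335),rv(0.1))
ctrl.move_straight(P(*T,140),feed=150);ctrl.sleep(.2)
print(np.round(ctrl.current_wrist_force(),1),ctrl.current_width(),ctrl.current_time_s())
im=ctrl.get_image("scene");cv2.imwrite("pics/scene8.png",cv2.resize(im[140:340,150:350],None,fx=3,fy=3,interpolation=cv2.INTER_CUBIC))
im=ctrl.get_image("top");cv2.imwrite("pics/top8.png",cv2.resize(im[140:290,290:490],None,fx=3,fy=3,interpolation=cv2.INTER_CUBIC))
E
```

```text
[ 0.3 -0.4 -3.9] 41.2946455183132 34.7833
```

View pics/scene8.png

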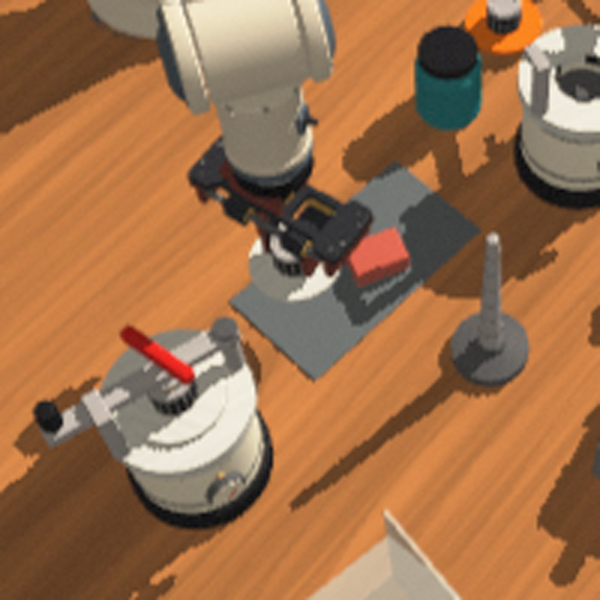

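View pics/top8.png

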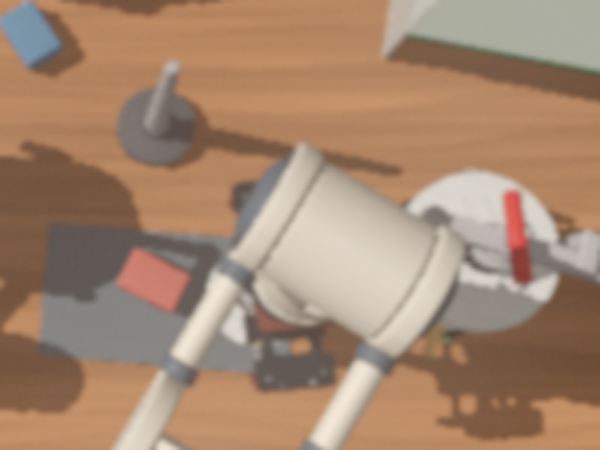

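The lid hangs level over the mat's right-hand part, clear of the red mould (380,255), and the left pot's mouth is open. I'll lower it gently.

```bash
python3 - <<'E'
from h import *
T=(471.2,-251.5)
ctrl.move_straight(P(*T,62),feed=80);ctrl.sleep(.1)
f0=ctrl.current_wrist_force()[2];print(f0)
z=62
while z>46:
    z-=1;ctrl.move_straight(P(*T,z),feed=15)
    f=ctrl.current_wrist_force()[2]
    if z<56: print(z,round(f,1),round(ctrl.current_width(),1))
    if f-f0>5: break
print(ctrl.current_time_s())
im=ctrl.get_image("scene");cv2.imwrite("pics/scene9.png",cv2.resize(im[140:340,150:350],None,fx=3,fy=3,interpolation=cv2.INTER_CUBIC))
E
```

```text
-4.303270998655562
55 -3.4 41.5
54 -4.5 41.4
53 -4.6 41.5
52 -2.1 41.4
51 5.3 41.3
38.8583
```

View pics/scene9.png

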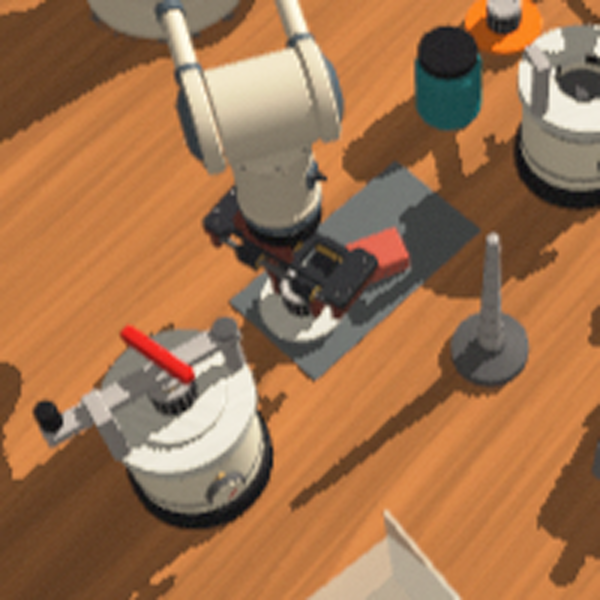

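Contact came at the expected height, and the lid sits on the mat. I'll release and retreat.

```bash
python3 - <<'E'
from h import *
ctrl.gripper_to(64,10);ctrl.sleep(.1)
p=ctrl.current_position();ctrl.move_straight([p[0],p[1],300+163],feed=150)
ctrl.reach(P(420,-60,330),rv(0.1))
ctrl.sleep(.3);print(ctrl.current_time_s())
im=ctrl.get_image("scene");cv2.imwrite("pics/scene10f.png",im);cv2.imwrite("pics/scene10.png",cv2.resize(im[100:340,150:430],None,fx=2.5,fy=2.5,interpolation=cv2.INTER_CUBIC))
im=ctrl.get_image("top");cv2.imwrite("pics/top10f.png",im);cv2.imwrite("pics/top10.png",cv2.resize(im[120:320,180:480],None,fx=2.6,fy=2.6,interpolation=cv2.INTER_CUBIC))
m=(471.2,-251.5)
print(proj("scene",[*m,62]),proj("top",[*m,62]))
E
```

```text
42.5
[249.06003524 234.17967904] [372.93480418 239.40970543]
```

View pics/scene10.png

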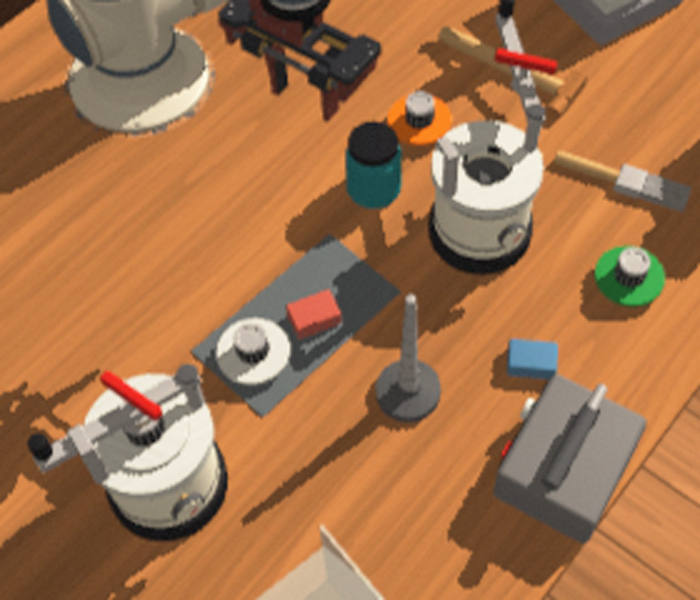

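View pics/top10.png

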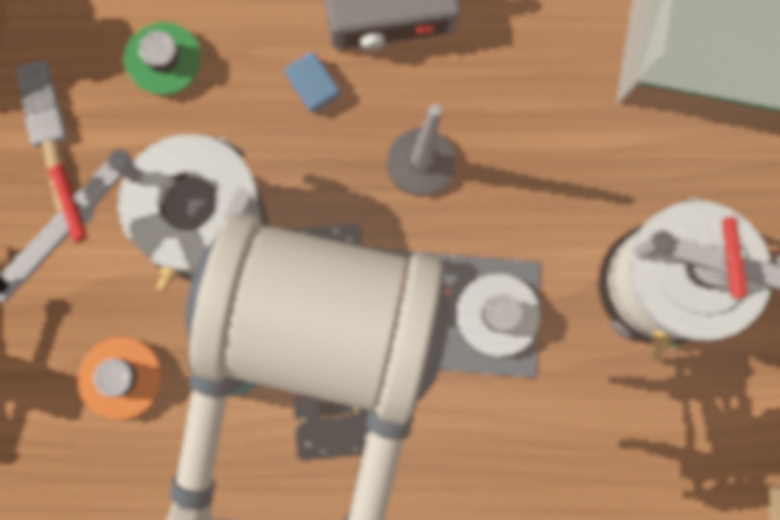

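The scene picture shows the lid upright at (253,345), boss up, inside the mat's outline, and clear of the red mould (313,312). The left bridge is out, and the bystanders and the right-hand pot look unchanged. The boss-top pixels, (250.8,235.2) in the scene view and (373.1,240) in the top view, agree with the target to within about 2 px.

```bash
python3 - <<'E'
from h import *
print(ctrl.current_time_s(),np.round(ctrl.current_wrist_force(),1));ctrl.sign_off()
E
```

```text
42.6 [-0.4  0.4 -0.7]
the job is handed in; nothing more can be done
```

The left pot is open. Its lid stands boss up on the free right-hand end of the mat, and I handed the job in at 42.6 s; no verdict is reported.

- **Screw:** a gentle test showed it turns freely counter-clockwise at about 0.2 N m. I never had to try it the tight way, and undid it by about 2.3 rad.
- **Bridge:** swung out by its knob to about 1.84 rad.
- **Lid:** worked out with ±0.2 rad twists at under 8 N of pull, then lowered until it touched the mat with about 10 N.

**Last checks:**
- The lid is upright, about 79 mm from the mat's centre along its length. By calculation its flange is only about 3 mm inside the mat's end. The calibration is good to about 2 mm, and the final boss-top pixels were up to 2 px (a few mm) off the target.
- It sits roughly 14 mm clear of the red mould.
- The right-hand pot and the bystanders visible in the last pictures look unmoved. I judged this by eye and did not measure it.
- The wrist force was near zero with the gripper clear.

**Disagreements:**
- Where the two camera views met, the boss and pivot fits missed by 5–6 mm, though the grips still centred well.
- The wrist torque read about +0.17 N m during the long turn, against −0.17 N m in the first test. I did not find out why, but the pictures showed the bar turning with the jaws.

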